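# Turn the scoop carousel to its empty peg and hang the blue scoop home

## Robot

A 7-joint arm with a two-finger parallel gripper is mounted at the origin on a cart in front of the work surface, level with it; the furniture and walls round the work are solid. World frame = base frame: x ahead of the robot, y to its left, z up, the work surface at z = 0. Lengths are in mm, angles in rad, forces in N, time in s.
With the tool pointing down it reaches from about 425 to 875 mm from the base axis. Payload 9.9 kg.
Tool frame: the origin (TCP) lies midway between the tips of the shut fingers; the grasp point (between the pads) lies 19 mm behind it; z points along the fingers, y is the line along which they close (so a half turn about z gives the same grasp; the last joint's range is limited). The gripper opens to 85 mm and grips with 20 to 120 N. Pads are 22 mm wide; open, the fingers measure 114 mm over their backs; the gripper's body (76 mm by 85 mm) begins 54 mm behind the grasp point. The pads swing forward as they close: fully open they stand 13 mm farther back than shut.
Start: joints at [-1.269, 0.576, 0.025, 1.437, -0.015, 1.129, -0.057], TCP at [253.996, 625.392, 231.289] pointing down, gripper open.
Joint ranges: [-2.76, 2.76], [-0.34, 2.15], [-1.52, 1.57], [0.19, 2.46], [-1.09, 4.23], [0.17, 1.99], [-2.82, 2.82]. Speed limits (rad/s): [2.22, 2.22, 3.01, 3.01, 3.14, 3.14, 3.14].

## Interface

Orientations are given as a 3x3 rotation matrix whose columns are the frame's x, y, z axes.
In Python, from station import sensors, capture, job gives the robot as it stands.
- The arm moves only by the shell command python3 -m creep 'ROWS' [OPENING]. ROWS is JSON, a list of rows, each a list of 4 numbers: the shift along the tool's x, y, z normalised to -1 to 1, where 1 is 0.3 m, then the turn about the tool's z normalised to -1 to 1, where 1 is 30 degrees. A call has 1 to 12 rows; each row is the pose to reach, as a shift and turn from the pose commanded when the call began, along the tool's axes at that moment; what a row does not reach only later rows make up. A row lasts 1/8 s, in which the tool goes at most 62.5 mm and 10.7 degrees, less where a joint would pass 70% of its speed; a pose out of reach is approached as far as the arm can. A call with a number of a shift or a turn outside -1 to 1 is refused whole. A call with a gripper value outside its range is refused whole. OPENING is the closure, from 0 (fully open) to 1 (shut), set as the call begins (- or left out, the last holds). The fingers move at their own pace and stop on an object; the grip force is fixed at half the most. Time passes only in rows, so rows that repeat a pose let the fingers close. It gives the time, the measured TCP pose, the force, the opening and the grip force at its end, in the units of the state.
- sensors.read_state(): the state, without advancing time (a new reading comes with each control period).
- capture(name): name is "scene" or "top" or "wrist"; returns a dict with "color" (480x640x3 uint8, red, green, blue), "depth" (480x640 float32, mm along the optical axis (not along the pixel's ray), 0 where there is no reading), "camera_matrix" (3x3 intrinsics, pixels), "origin" and "attitude" of the camera in the world. Camera axes: x right, y up, looking along -z (the intrinsics and any distortion apply to the point x, -y, -z); pixel columns grow to the right and rows downward; lengths in mm; the calibration is good to about 2 mm. A picture is of the moment at which its call begins.
- job.job_done(): hands the job in; it is judged then, once.
The state is a dict: "time_s": time; "joints": joint angles; "dq": joint speeds; "effort": joint torques, N m; "ee_pos": TCP position; "orientation": TCP orientation; "ft_force": force on the tool from outside, world axes, zero at the start; "torque": the same for the moment, N m; "grip_width": opening from 0.0 (shut) to 1.0 (fully open); "grip_force": force on a finger pad.
Only numpy, scipy, OpenCV 4.12 (cv2) and the standard library are available. Lean on these libraries where they do the work, as an engineer would, in place of code of your own. Each camera call takes 0.05 s, during which the arm holds its last target. There are 200 camera calls.

## Task

First push the scoop carousel round by its black post, clockwise seen from above, until it rests against its stop and the empty peg points to the front. Then hang the blue-gripped measuring scoop on that peg and slide it inwards past the orange sprung catch, press it home against the brass collar behind it, wherever that is clamped, with a steady push of about 13 newtons for half a second, and let go, leaving it hanging there. Never press on the carousel with 17 newtons or more, by hand or through the scoop, and leave the salt shaker, the spice jar and the tin alone.

Things in the scene. Friction and masses are not known exactly. Their poses are not given: they have to be found in the camera images.
- stand: Scoop carousel's fixed foot: dark round disc, 156 mm across, 18 mm high, with a 16 mm steel pole. Origin on the carousel's axis at the worktop. Its -x axis is the carousel's front: the direction in which the empty peg points at the stop. On the pole turns a dark hub (72 mm across, top 144 mm above the worktop) with four horizontal steel pegs at 90 degrees; three carry scoops like the loose one (red, yellow, green grips, tops 184 mm above the worktop), which are fixed to it.
- rotor (a joint): Angle of the carousel from its stop (rad): 0 = against the stop, empty peg along the foot's -x axis; grows counter-clockwise seen from above, to 2.2. It must be turned clockwise (towards 0). Friction holds it where it is left; turning it takes about 0.17 N m (3 N at the post), and it can be swung off the stop again by a sideways push on the peg of more than that.
- post (a point): Centre of the upper part of the black upright push post, 12 mm diameter, on an arm of the hub 80 mm from the axis, 45 degrees clockwise (from above) of the empty peg; the point is 170 mm above the worktop, the post's top is at 182 mm, and its free upper part begins 137 mm above the worktop. Axes as the carousel's (x from the empty peg's tip to the axis).
- peg_tip (a point): Outer end of the empty peg, on its axis, 130 mm above the worktop. x points along the peg inwards to the carousel's axis, which is 96 mm away; z up. The peg is 8 mm in diameter, tapering to 3 mm over its last 10 mm. The strap is past the catch when the eye's centre is 38 mm or more inwards of the tip. Hung, the eye's centre is 2 mm under the peg's axis.
- collar (a point): Brass collar on the root of the empty peg, 16 mm in diameter, against which the scoop's strap is pressed. It is clamped a different distance in each time, and its true place is not measured: this point is only the middle of the range of its outer face, on the peg's axis 50 mm inwards of the tip; the face is up to 8 mm nearer the tip or deeper. It does not yield. Axes as the peg's.
- catch (a joint): Orange sprung catch in the top of the empty peg (rad): 0 = up, 0.26 = pressed flush; it springs up by itself. A slippery ramp, 5 mm wide, rises from 11 mm inwards of the peg's tip (flush) to 35.5 mm (6 mm high), then a step down keeps the scoop on. A push of 3 to 8 N takes the eye over it.
- scoop: Loose measuring scoop standing upright on its cup, 150 mm high: steel cup 50 mm across and 40 mm high, bow, flat upright strap 5 mm thick (along its x) and 24 mm wide (along its y) with a square eye, and a blue grip on top. Origin under the cup's centre, z up. Both faces of the strap are alike. 70 to 140 g.
- scoop_grip (a point): Centre of the scoop's blue grip, 132 mm above its underside: 12 mm thick (scoop's x), 26 mm wide (scoop's y), 36 mm high. Axes as the scoop's. Hold it across its 12 mm thickness: the fingers then stay above the peg and the hub.
- scoop_eye (a point): Centre of the square eye in the strap, 12 mm by 12 mm, 94 mm above the scoop's underside and 38 mm under the grip's centre; the eye passes through the strap along the scoop's x. Axes as the scoop's.
- salt: Bystander: salt shaker, white cone with red top, 57 mm across, 94 mm high. Origin under its centre.
- spice: Bystander: small spice jar with teal cap, 44 mm across, 76 mm high. Origin under its centre.
- tin: Bystander: food tin, 75 mm across, 58 mm high. Origin under its centre.
Mind the look-alikes: they are no part of the job. Of the things that look like the scoop, take the one that is farthest to the robot's left at the start.

How it is judged (in metres and radians):
On the way, in this order (a step that is already met when the one before it is completed fails the run):
1. the carousel is turned to its stop (within 0.03 rad) while the scoop still stands off the carousel (value of joint rotor below 0.03 rad and horizontal distance between scoop_eye and stand above 0.1 m), for 0.2 s.
2. the scoop, on the peg past the catch, is pressed against the collar with more than 10 N for 0.3 s (x of scoop_eye in the frame of peg_tip between 0.0373 and 0.059 m and y of scoop_eye in the frame of peg_tip between -0.005 and 0.005 m and z of scoop_eye in the frame of peg_tip between -0.006 and 0.004 m and contact force between scoop and collar above 10 N), for 0.3 s.
At the end, for the whole second after the job is handed in: Blue scoop hangs, let go, at rest, upright within 0.15 rad, eye round the peg, centre 37.3 to 59 mm from its tip, catch up (under 0.12 rad); carousel within 0.06 rad of its stop; salt shaker, spice jar and tin upright within 0.15 rad, within 20 mm of their places (x of scoop_eye in the frame of peg_tip between 0.0373 and 0.059 m and y of scoop_eye in the frame of peg_tip between -0.005 and 0.005 m and z of scoop_eye in the frame of peg_tip between -0.006 and 0.004 m and angle between each of scoop, salt, spice, tin's own z axis and vertical below 0.15 rad and value of joint catch below 0.12 rad and value of joint rotor below 0.06 rad and linear speed of scoop below 0.03 m/s and angular speed of scoop below 0.3 rad/s and distance of each of salt, spice, tin from where it was at the start of the episode below 0.02 m); the robot touches nothing.
It fails at once if the hand presses on the carousel with 17 N or more (contact force between any of the arm, the fingers and stand above 17 N).
It fails at once if the scoop presses on the carousel with 17 N or more (contact force between scoop and stand above 17 N).
It fails at once if a bystander is pushed by more than 20 mm (distance of any of salt, spice, tin from where it was at the start of the episode above 0.02 m).
It also fails if it takes over 72 s, if anything falls off the work surface, if the arm or the gripper's body presses on something with over 40 N, if the wrist force passes 120 N, or if a joint passes its speed limit or range.

## Working session

There is one attempt and no reset: what is moved stays moved. The work goes in short steps, Python scripts to look and compute and a shell command to move; the robot and the scene stay as the last step left them, time stands still between calls to the robot, and variables do not carry over. Pictures are saved under pics/ and viewed, at most 10 in all, crops included, and the job is handed in when it is done.

```bash
ls; mkdir -p pics
cat > h.py <<'E'
import numpy as np, cv2, sys
from station import sensors, capture, job
def cap(name, tag):
    c=capture(name); cv2.imwrite(f'pics/{tag}.png',c['color'][:,:,::-1]); np.savez(f'pics/{tag}.npz',**{k:np.array(v) for k,v in c.items()}); return c
def load(tag): return dict(np.load(f'pics/{tag}.npz'))
def ray(c,u,v):
    K=c['camera_matrix']; d=np.array([(u-K[0,2])/K[0,0],-(v-K[1,2])/K[1,1],-1.]); return np.array(c['origin']).ravel(), np.array(c['attitude'])@d
def px(c,u,v,d=None):
    o,r=ray(c,u,v); d=c['depth'][int(v),int(u)] if d is None else d; return o+r*d
def atz(c,u,v,z):
    o,r=ray(c,u,v); return o+r*(z-o[2])/r[2]
def proj(c,p):
    q=np.array(c['attitude']).T@(np.array(p)-np.array(c['origin']).ravel()); K=c['camera_matrix']; return K[0,0]*q[0]/-q[2]+K[0,2], K[1,1]*-q[1]/-q[2]+K[1,2]
E
python3 - <<'E'
from h import *
for n in ('scene','top','wrist'):
    c=cap(n,n+'0'); print({k:(np.round(v,3).tolist() if k not in('color','depth') else '') for k,v in c.items()})
s=sensors.read_state(); print(s)
E
```

```text
pics
{'color': '', 'depth': '', 'camera_matrix': [[579.674, 0.0, 318.348], [0.0, 579.674, 240.389], [0.0, 0.0, 1.0]], 'origin': [-178.568, -687.175, 874.979], 'attitude': [[0.645, 0.467, -0.605], [-0.764, 0.392, -0.512], [-0.002, 0.793, 0.61]]}
{'color': '', 'depth': '', 'camera_matrix': [[440.341, 0.0, 322.966], [0.0, 440.341, 231.93], [0.0, 0.0, 1.0]], 'origin': [408.918, -37.14, 1062.255], 'attitude': [[0.012, 0.986, -0.165], [-1.0, 0.013, 0.007], [0.009, 0.165, 0.986]]}
{'color': '', 'depth': '', 'camera_matrix': [[336.955, 0.0, 320.425], [0.0, 336.955, 234.703], [0.0, 0.0, 1.0]], 'origin': [185.584, 652.559, 374.07], 'attitude': [[0.376, -0.887, -0.268], [0.927, 0.36, 0.11], [-0.001, -0.289, 0.957]]}
{'time_s': 0.15, 'joints': array([-1.26877286,  0.57632962,  0.02489687,  1.43771861, -0.01500552,
        1.12902543, -0.05649513]), 'dq': array([-0.00068874, -0.00294104,  0.00034852, -0.00171655,  0.00098735,
       -0.00182819,  0.00048042]), 'effort': array([ 2.79456253e-03, -7.66263270e+01,  2.25313894e+00, -2.86186999e+01,
        1.57695694e-02,  9.69722547e-03,  6.12175654e-06]), 'ee_pos': array([253.898814  , 625.04502061, 230.64681432]), 'orientation': array([[-9.26486960e-01,  3.76326646e-01, -4.09534885e-04],
       [ 3.76326859e-01,  9.26486149e-01, -1.22933600e-03],
       [-8.32034959e-05, -1.29308275e-03, -9.99999161e-01]]), 'ft_force': array([0.25065228, 1.55471262, 0.15815438]), 'torque': array([-0.00300297, -0.0032615 , -0.05908944]), 'grip_force': 0.0, 'grip_width': 0.9984959479930741}
```

View pics/scene0.png

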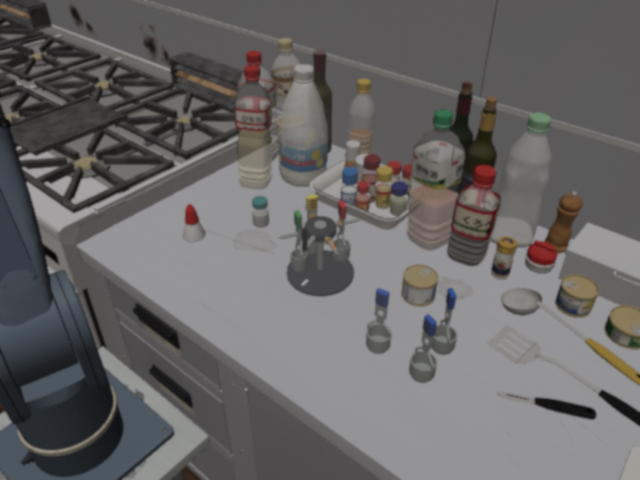

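View pics/top0.png

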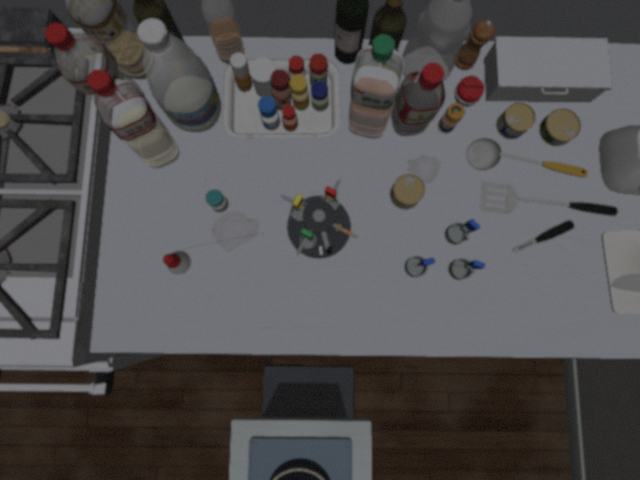

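Candidates for the blue scoop in the top view: grips at (427,262), (471,226) and (477,266). The farthest left is (427,262). Next is an enlarged crop of it and the carousel.

Run:
```python
from h import *
a=load('top0')['color'][:,:,::-1]; b=load('scene0')['color'][:,:,::-1]
A=cv2.resize(a[175:290,275:475],(800,460),interpolation=cv2.INTER_CUBIC)
cv2.imwrite('pics/cropA.png',np.clip(A*1.6,0,255))
B=cv2.resize(b[185:385,265:465],(600,600),interpolation=cv2.INTER_CUBIC)
cv2.imwrite('pics/cropB.png',np.clip(B*1.6,0,255))
```

```text
[ WARN:0@0.489] global loadsave.cpp:1063 imwrite_ Unsupported depth image for selected encoder is fallbacked to CV_8U.
```

View pics/cropA.png

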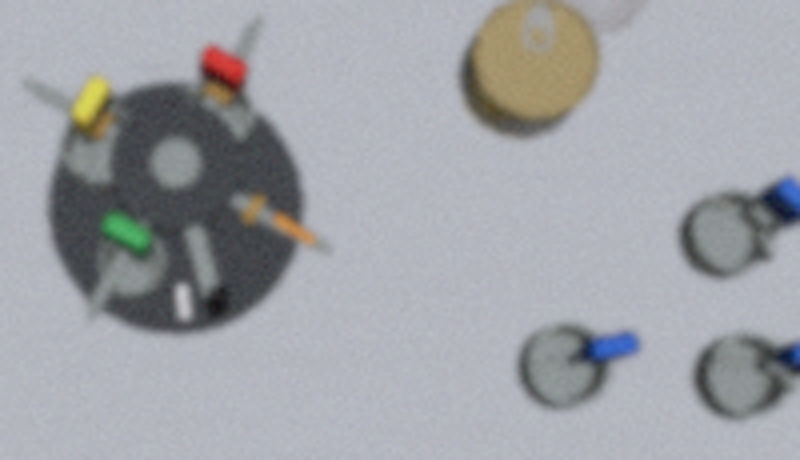

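View pics/cropB.png

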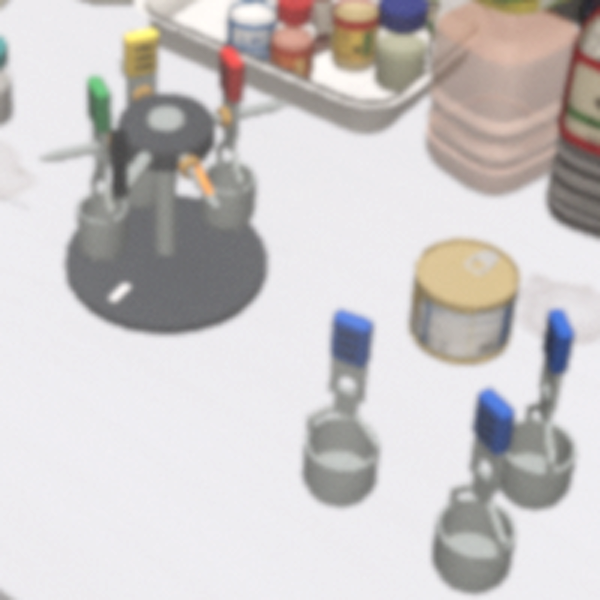

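Crop A is the top view at 4x. The foot's centre is at (176,208), the white front mark at (183,302), the post top at (215,303) and the peg tip at (328,250). The chosen scoop has its cup at (562,366) and grip at (612,347), clearly the leftmost. Crop B agrees, with the chosen grip at (352,338). Next I work out positions from both depth images.

```bash
cat >> h.py <<'E'
def cloud(c,mask):
    v,u=np.nonzero(mask&(c['depth']>0)); K=c['camera_matrix']; d=c['depth'][v,u]
    P=np.stack([(u-K[0,2])/K[0,0]*d,-(v-K[1,2])/K[1,1]*d,-d],1)
    return P@np.array(c['attitude']).T+np.array(c['origin']).ravel()
def blue(c): 
    h=cv2.cvtColor(c['color'],cv2.COLOR_RGB2HSV); return (h[...,0]>105)&(h[...,0]<128)&(h[...,1]>120)&(h[...,2]>50)
E
python3 - <<'E'
from h import *
t=load('top0'); s=load('scene0')
f=lambda x,y:(275+x/4,175+y/4); g=lambda x,y:(265+x/3,185+y/3)
r=lambda p:np.round(p,1)
print('hub top', r(atz(t,*f(176,163),145)), r(px(t,*f(176,163))), 'scene',r(px(s,*g(166,118))))
print('disc', r(atz(t,*f(176,208),18)), 'mark',r(atz(t,*f(183,302),18)),'scene mark',r(atz(s,*g(119,293),18)))
print('post', r(atz(t,*f(215,303),180)),r(px(t,*f(215,303))),'scene', r(px(s,*g(120,150))))
print('tip', r(atz(t,*f(328,250),130)),'scene',r(atz(s,*g(213,198),130)))
for nm,c,(x0,x1,y0,y1) in(('top',t,(405,440,245,280)),('scene',s,(365,395,280,330))):
    m=np.zeros((480,640),bool); m[y0:y1,x0:x1]=True
    P=cloud(c,blue(c)&m); P=P[(P[:,2]>100)]
    top=P[P[:,2]>P[:,2].max()-12]
    print(nm,len(P),'mean',r(P.mean(0)),'min',r(np.percentile(P,3,0)),'max',r(np.percentile(P,97,0)))
    (w,h,a)=cv2.minAreaRect(P[:,:2].astype(np.float32)); print(r(np.array(w)),h,a)
print('cup',r(atz(t,*f(562,366),40)))
for n,(u,v) in dict(salt=(172,261),spice=(216,197),tin=(408,189)).items(): print(n,r(px(t,u,v)))
E
```

```text
hub top [597.4 -34.7 145. ] [598.2 -34.7 141.3] scene [596.1 -38.  141.4]
disc [595.9 -34.7  18. ] mark [539.  -39.7  18. ] scene mark [535.6 -43.5  18. ]
post [518.5 -55.4 180. ] [518.2 -55.4 182.5] scene [519.1 -62.  168.8]
tip [ 554.1 -116.7  130. ] scene [ 557.3 -112.6  130. ]
top 53 mean [ 502.7 -262.   148.3] min [ 497.9 -273.7  141.4] max [ 507.8 -251.7  152.3]
[ 503.1 -262.8] (8.830827713012695, 23.13787269592285) 12.017594337463379
scene 39 mean [ 499.8 -267.8  147.2] min [ 496.6 -277.1  144.5] max [ 503.8 -258.9  150.6]
[ 500.8 -267.5] (8.860797882080078, 20.12159538269043) 1.3994896411895752
cup [ 501.6 -260.6   40. ]
salt [503.4 292.   79.6]
spice [651.9 202.2  77.8]
tin [ 684.3 -244.6   51.1]
```

```bash
cat >> h.py <<'E'
def rows(*tg):
    """tg: (x,y,z,yaw of tool y in deg or None) -> normalised rows from present pose"""
    s=sensors.read_state(); R=s['orientation']; p=s['ee_pos']
    y0=np.degrees(np.arctan2(R[1,1],R[0,1])); print('t',s['time_s'],'pos',np.round(p,1),'yaw',round(y0,2),'F',np.round(s['ft_force'],1),'T',np.round(s['torque'],2),'w',round(s['grip_width'],3),'j',np.round(s['joints'],2))
    for t in tg:
        d=R.T@(np.array(t[:3])-p); a=0 if t[3] is None else -((t[3]-y0+180)%360-180)/30
        print(np.round(np.append(d/300,a),4).tolist())
E
python3 -c "
from h import *
rows((400,400,231,None),(505,300,231,5),(505,-120,231,5))"
```

```text
t 0.15 pos [253.9 625.  230.6] yaw 67.89 F [0.3 1.6 0.2] T [-0.   -0.   -0.06] w 0.998 j [-1.27  0.58  0.02  1.44 -0.02  1.13 -0.06]
[-0.7335, -0.5117, -0.0005, 0.0]
[-1.1832, -0.6888, -0.0002, 2.0965]
[-1.7101, -1.9859, 0.0015, 2.0965]
```

```bash
python3 -m creep '[[-0.15,-0.1,0,0.2],[-0.3,-0.2,0,0.4],[-0.45,-0.31,0,0.6],[-0.6,-0.42,0,0.8],[-0.73,-0.51,0,1.0],[-0.73,-0.51,0,1.0],[-0.73,-0.51,0,1.0]]' 1; python3 -c "
from h import *
rows((500,150,231,5),(500,-120,231,5))"
```

```text
time_s: 1.02
ee_pos: [399.0, 401.7, 231.2]
orientation: [[-0.615, 0.789, -0.0], [0.789, 0.615, 0.0], [0.001, -0.0, -1.0]]
ft_force: [-0.3, 0.6, -0.7]
grip_width: 0.001
grip_force: 0.0
t 1.025 pos [399.  401.7 231.2] yaw 37.94 F [-0.3  0.6 -0.7] T [-0.01 -0.01 -0.01] w 0.001 j [-1.    0.42  0.18  1.74 -0.09  0.99 -0.12]
[-0.8687, -0.2502, 0.0003, 1.098]
[-1.5785, -0.8036, -0.0, 1.098]
```

```bash
python3 -m creep '[[-0.18,-0.05,0,0.2],[-0.36,-0.1,0,0.4],[-0.53,-0.15,0,0.6],[-0.7,-0.2,0,0.8],[-0.87,-0.25,0,1.0],[-0.87,-0.25,0,1.0]]'; python3 -c "
from h import *
rows((495,-110,231,5),(507,-95,155,5))"
```

```text
time_s: 1.78
ee_pos: [501.6, 146.3, 231.4]
orientation: [[-0.132, 0.991, 0.001], [0.991, 0.132, -0.001], [-0.001, 0.001, -1.0]]
ft_force: [-0.1, 1.1, -0.5]
grip_width: -0.001
grip_force: 0.0
t 1.775 pos [501.6 146.3 231.4] yaw 7.6 F [-0.1  1.1 -0.5] T [ 0.01 -0.04  0.05] w -0.001 j [-0.64  0.37  0.37  1.85 -0.16  0.95 -0.07]
[-0.8439, -0.1348, 0.0026, 0.0868]
[-0.7992, -0.0887, 0.2559, 0.0868]
```

```bash
python3 -m creep '[[-0.2,-0.03,0,0.09],[-0.4,-0.06,0,0.09],[-0.6,-0.09,0,0.09],[-0.8,-0.1,0,0.09],[-0.81,-0.09,0.13,0.09],[-0.81,-0.09,0.255,0.09],[-0.81,-0.09,0.255,0.09],[-0.81,-0.09,0.255,0.09]]'
python3 - <<'E'
from h import *
A=np.array([597,-36]); rows()
T=[]
for a in range(206,160,-6):
    th=np.radians(a+14.5); T.append((*(A+80*np.array([np.cos(th),np.sin(th)])),155,None))
rows(*T)
E
```

```text
time_s: 2.78
ee_pos: [507.9, -94.2, 155.7]
orientation: [[-0.093, 0.996, 0.001], [0.996, 0.093, 0.0], [0.0, 0.001, -1.0]]
ft_force: [1.4, -0.2, 0.3]
grip_width: -0.001
grip_force: 0.0
t 2.775 pos [507.9 -94.2 155.7] yaw 5.32 F [ 1.4 -0.2  0.3] T [-0.01 -0.03  0.04] w -0.001 j [-0.18  0.46  0.39  1.96 -0.24  0.77  0.45]
t 2.775 pos [507.9 -94.2 155.7] yaw 5.32 F [ 1.4 -0.2  0.3] T [-0.01 -0.03  0.04] w -0.001 j [-0.18  0.46  0.39  1.96 -0.24  0.77  0.45]
[0.0119, 0.0956, 0.0025, 0.0]
[0.0355, 0.0807, 0.0025, 0.0]
[0.0605, 0.0684, 0.0025, 0.0]
[0.0867, 0.0588, 0.0025, 0.0]
[0.1138, 0.052, 0.0025, 0.0]
[0.1414, 0.048, 0.0025, 0.0]
[0.1693, 0.0469, 0.0025, 0.0]
[0.1972, 0.0488, 0.0025, 0.0]
```

Run:
```python
from h import *
A=np.array([597,-36]); T=[]
for a in range(198,138,-5):
    n=np.radians(95-(198-a)/58*28); th=np.radians(a)
    p=A+80*np.array([np.cos(th),np.sin(th)])-17*np.array([np.cos(n),np.sin(n)])
    T.append((*p,155,np.degrees(n)-90))
rows(*T)
```

```text
t 2.775 pos [507.9 -94.2 155.7] yaw 5.32 F [ 1.4 -0.2  0.3] T [-0.01 -0.03  0.04] w -0.001 j [-0.18  0.46  0.39  1.96 -0.24  0.77  0.45]
[0.0503, 0.0531, 0.0025, 0.0108]
[0.0733, 0.0466, 0.0025, 0.0913]
[0.0966, 0.0421, 0.0025, 0.1717]
[0.1201, 0.0397, 0.0025, 0.2522]
[0.1437, 0.0393, 0.0025, 0.3327]
[0.1671, 0.0409, 0.0025, 0.4131]
[0.1901, 0.0445, 0.0025, 0.4936]
[0.2126, 0.0501, 0.0025, 0.574]
[0.2345, 0.0576, 0.0025, 0.6545]
[0.2555, 0.067, 0.0025, 0.735]
[0.2756, 0.0781, 0.0025, 0.8154]
[0.2945, 0.0908, 0.0025, 0.8959]
```

```bash
python3 -m creep '[[0.05,0.053,0,0],[0.073,0.047,0,0.09],[0.097,0.042,0,0.17],[0.12,0.04,0,0.25],[0.144,0.039,0,0.33],[0.167,0.041,0,0.41],[0.19,0.045,0,0.49],[0.213,0.05,0,0.57],[0.235,0.058,0,0.65],[0.245,0.062,0,0.7],[0.255,0.067,0,0.73]]'
python3 - <<'E'
from h import *
c=cap('top','top1'); A=np.array([597,-36]); rows()
im=np.clip(cv2.resize(c['color'][185:265,280:380,::-1],(800,640))[:600]*1.6,0,255).astype(np.uint8); cv2.imwrite('pics/c1.png',im)
E
```

```text
time_s: 4.15
ee_pos: [520.7, -16.6, 155.4]
orientation: [[0.287, 0.958, 0.001], [0.958, -0.287, 0.0], [0.0, 0.001, -1.0]]
ft_force: [-2.6, -2.7, 1.7]
grip_width: 0.001
grip_force: 1.4
t 4.2 pos [520.9 -16.3 155.2] yaw -16.72 F [-0.7 -1.6  0.2] T [-0.29  0.18  0.01] w 0.001 j [-0.4   0.48  0.51  1.95 -0.33  0.78 -0.  ]
```

View pics/c1.png

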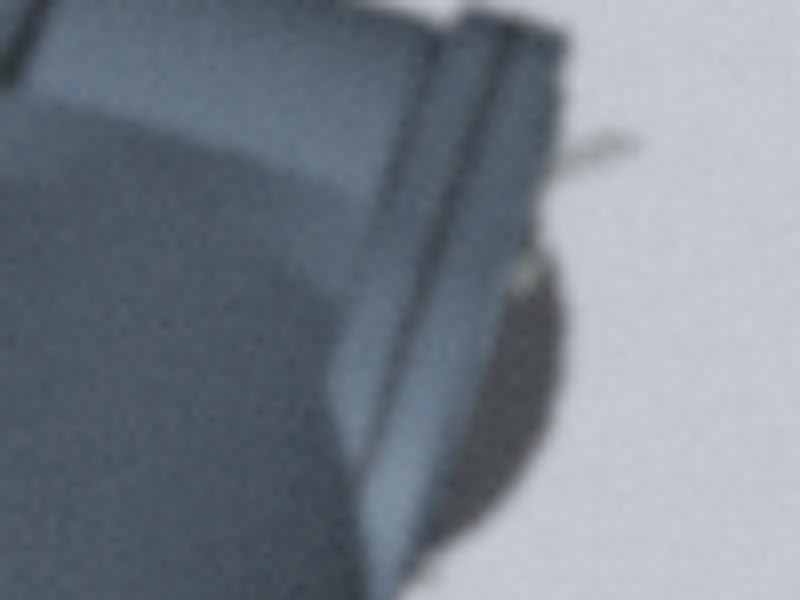

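```bash
python3 - <<'E'
from h import *
c=load('top1'); p=atz(c,358.75,202.5,130); d=p[:2]-[597,-36]; print(p, np.hypot(*d), np.degrees(np.arctan2(d[1],d[0]))%360-90)
E
python3 -m creep '[[0.009,0.002,0,0.05],[0.018,0.004,0,0.1],[0.027,0.007,0,0.15],[0.035,0.01,0,0.2],[0.04,0.012,0,0.2],[0.04,0.012,0,0.2]]'
```

```text
[ 631.0762425  -120.61762648  130.        ] 91.22134078375734 201.93506806811126
time_s: 4.95
ee_pos: [527.4, -6.5, 154.8]
orientation: [[0.385, 0.923, 0.0], [0.923, -0.385, 0.0], [0.0, 0.0, -1.0]]
ft_force: [-1.0, -0.9, -0.8]
grip_width: 0.003
grip_force: 0.6
```

```bash
python3 -m creep '[[0.006,0.002,0,0],[0.012,0.004,0,0.05],[0.018,0.006,0,0.1],[0.018,0.006,0,0.1]]'; python3 -m creep '[[0.004,0.001,0,0],[0.008,0.003,0,0],[0.008,0.003,0,0]]'; python3 -c "
from h import *
rows()"
```

```text
time_s: 5.45
ee_pos: [531.2, -2.2, 154.8]
orientation: [[0.434, 0.901, 0.0], [0.901, -0.434, -0.0], [0.0, 0.0, -1.0]]
ft_force: [-2.3, -0.5, 0.1]
grip_width: -0.001
grip_force: 0.6
time_s: 5.82
ee_pos: [532.8, -0.6, 154.8]
orientation: [[0.433, 0.901, 0.0], [0.901, -0.433, 0.0], [0.0, 0.0, -1.0]]
ft_force: [-2.0, -1.1, 0.5]
grip_width: 0.001
grip_force: 0.9
t 5.825 pos [532.8  -0.6 154.8] yaw -25.69 F [-2.  -1.1  0.5] T [-0.21  0.4   0.09] w 0.001 j [-0.45  0.51  0.55  1.93 -0.36  0.8  -0.15]
```

```bash
python3 -m creep '[[0.004,0.002,0,0],[0.004,0.002,0,0]]'; python3 -m creep '[[0.004,0.002,0,0],[0.004,0.002,0,0]]';python3 -m creep '[[0.004,0.002,0,0],[0.004,0.002,0,0]]'
```

```text
time_s: 6.08
ee_pos: [533.9, 0.2, 154.8]
orientation: [[0.434, 0.901, 0.0], [0.901, -0.434, 0.0], [0.0, 0.0, -1.0]]
ft_force: [-1.9, -0.5, 0.7]
grip_width: -0.0
grip_force: 0.9
time_s: 6.32
ee_pos: [534.2, 0.4, 154.8]
orientation: [[0.434, 0.901, -0.001], [0.901, -0.434, -0.001], [-0.001, -0.001, -1.0]]
ft_force: [-4.7, -2.8, 1.3]
grip_width: -0.001
grip_force: 2.4
time_s: 6.58
ee_pos: [534.3, 0.4, 154.7]
orientation: [[0.435, 0.9, -0.003], [0.9, -0.435, -0.001], [-0.002, -0.002, -1.0]]
ft_force: [-7.9, -6.4, 3.8]
grip_width: 0.005
grip_force: 4.3
```

```bash
python3 -m creep '[[0,0,0,0],[-0.05,-0.02,0,0],[-0.1,-0.04,-0.02,0],[-0.15,-0.06,-0.2,-0.3],[-0.3,-0.06,-0.3,-0.6],[-0.5,-0.06,-0.3,-0.8],[-0.68,-0.06,-0.3,-0.9],[-0.85,-0.06,-0.3,-0.9]]' 0
python3 - <<'E'
from h import *
c=cap('top','top2'); w=cap('wrist','wrist2')
rows((502,-262,240,5))
a=cv2.resize(c['color'][180:260,270:370,::-1],(640,512))*1.6
cv2.imwrite('pics/c2.png',np.clip(a,0,255).astype(np.uint8));
E
```

```text
time_s: 7.58
ee_pos: [407.3, -221.9, 245.6]
orientation: [[-0.023, 1.0, 0.002], [1.0, 0.023, 0.0], [0.0, 0.002, -1.0]]
ft_force: [1.1, 0.0, -0.9]
grip_width: 1.001
grip_force: 0.0
t 7.675 pos [ 405.2 -225.4  245.8] yaw 0.79 F [-0.   1.   0.4] T [ 0.02  0.01 -0.01] w 1.001 j [-0.02  0.28  0.56  1.96 -0.18  0.95  0.64]
[-0.1263, 0.3209, 0.02, -0.1402]
```

View pics/c2.png

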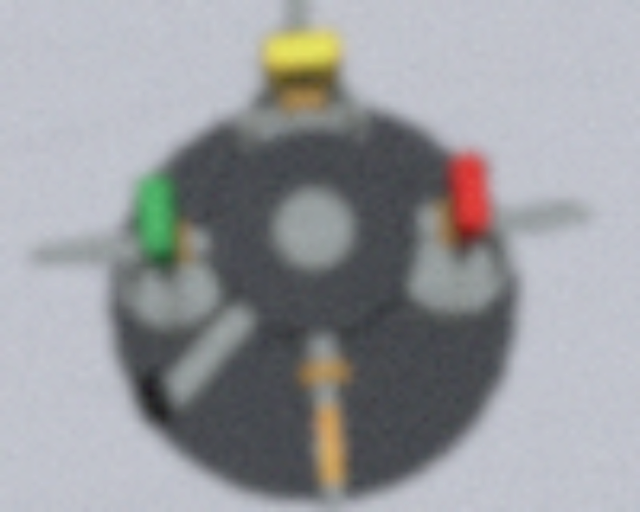

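View pics/wrist2.png

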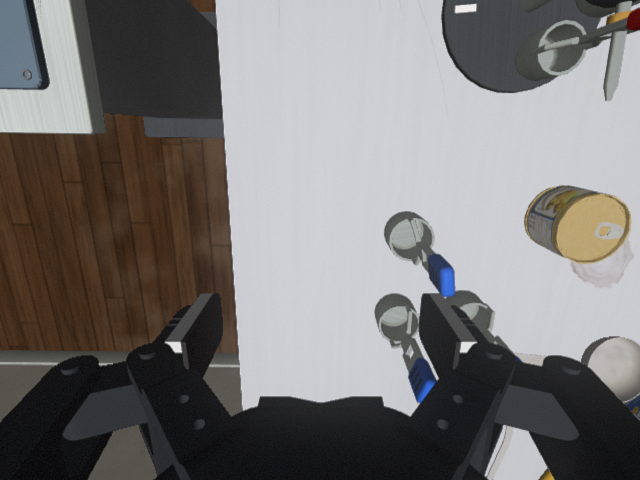

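The top crop shows the carousel at its stop. The peg tip is at (335,495) and the collar at (325,373). The wrist picture has the chosen scoop with its cup at (409,235) and grip at (440,275), and the other two below it at (423,380) and (470,310).

Run:
```python
from h import *
t=load('top2'); w=load('wrist2'); r=lambda p:np.round(p,1)
f=lambda x,y:(270+x/6.4-.4,180+y/6.4-.4)
for n,(x,y,z) in dict(tip=(333,497,130),collarf=(325,383,138),collarb=(325,366,138),green=(33,255,130),red=(590,210,130),yel=(294,0,130),pole=(313,228,145),post=(155,395,182)).items(): print(n,r(atz(t,*f(x,y),z)))
m=np.zeros((480,640),bool); m[245:310,415:465]=True
P=cloud(w,blue(w)&m); print(len(P),r(np.percentile(P,[2,50,98],0)))
T=P[P[:,2]>np.percentile(P[:,2],97)-5]; print(len(T),cv2.minAreaRect(T[:,:2].astype(np.float32)),cv2.minAreaRect(P[:,:2].astype(np.float32)))
print('origin',w['origin'],'cup rim',r(atz(w,408,236,40)))
t0=load('top0');
```

```text
tip [510.6 -41.4 130. ]
collarf [547.6 -38.3 138. ]
collarb [553.3 -38.2 138. ]
green [591.1  60.6 130. ]
red [ 609.2 -127.2  130. ]
yel [681.2 -26.  130. ]
pole [598.6 -33.6 145. ]
post [536.5  15.3 182. ]
482 [[ 496.2 -275.7  136.3]
 [ 501.4 -263.2  149.8]
 [ 508.7 -252.6  151.6]]
421 ((485.2759094238281, -242.63998413085938), (17.947738647460938, 81.4188232421875), 38.935951232910156) ((513.9675903320312, -278.34088134765625), (18.076866149902344, 172.98324584960938), 38.814693450927734)
origin [ 402.67610054 -154.16868208  389.33393389] cup rim [ 499.2 -261.2   40. ]
```

```bash
python3 -m creep '[[-0.06,0.16,0.05,0],[-0.127,0.321,0.1,-0.1],[-0.127,0.321,0.1,-0.1],[-0.127,0.321,0.1,-0.1]]'
python3 - <<'E'
from h import *
w=cap('wrist','wrist3'); rows()
P=cloud(w,blue(w)); P=P[(abs(P[:,0]-502)<25)&(abs(P[:,1]+263)<25)&(P[:,2]>110)&(P[:,2]<158)]; 
T=P[P[:,2]>147].astype(np.float32); print(len(P),len(T),np.round(np.percentile(P,[2,50,98],0),1),cv2.minAreaRect(T[:,:2]), T.mean(0))
q=T[:,:2]-T[:,:2].mean(0); e,v=np.linalg.eigh(q.T@q); print('scoop y axis yaw',np.degrees(np.arctan2(v[1,1],v[0,1]))%180, np.sqrt(e/len(q)*12))
cv2.imwrite('pics/c3.png',np.clip(cv2.resize(w['color'][200:420,160:480,::-1],(800,550))*1.2,0,255).astype(np.uint8))
E
```

```text
time_s: 8.18
ee_pos: [505.3, -255.9, 214.8]
orientation: [[-0.074, 0.997, -0.001], [0.997, 0.074, 0.0], [0.0, -0.001, -1.0]]
ft_force: [0.1, 0.5, -0.4]
grip_width: 1.001
grip_force: 0.0
t 8.225 pos [ 505.1 -255.9  215.2] yaw 4.25 F [-0.3  0.2 -0.3] T [ 0.   -0.01  0.02] w 1.003 j [ 0.06  0.47  0.5   1.77 -0.27  0.97  0.74]Traceback (most recent call last):
  File "<stdin>", line 4, in <module>
cv2.error: OpenCV(4.12.0) /io/opencv/modules/imgproc/src/convhull.cpp:143: error: (-215:Assertion failed) total >= 0 && (depth == CV_32F || depth == CV_32S) in function 'convexHull'
```

Run:
```python
from h import *
w=load('wrist3'); print(proj(w,(502,-263,150)),proj(w,(502,-263,0)),w['origin'])
P=cloud(w,blue(w)); print(len(P),np.round(np.percentile(P,[2,50,98],0),1) if len(P) else '')
cv2.imwrite('pics/c3.png',w['color'][:,:,::-1])
```

```text
(np.float64(314.77325580724), np.float64(259.73872538059777)) (np.float64(317.27195693588743), np.float64(209.98964628930904)) [ 500.20304178 -182.64033371  358.34737597]
2051 [[ 493.9 -373.1  120.6]
 [ 508.4 -358.   149.1]
 [ 591.  -253.1  151.6]]
```

View pics/c3.png

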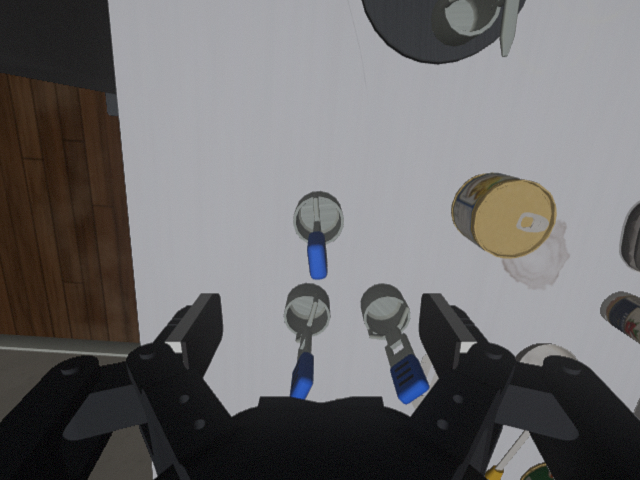

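The wrist picture shows the chosen scoop with its cup at (318,217) and its grip at (317,257). The grip is edge-on between the fingers' lines.

Run:
```python
from h import *
w=load('wrist3'); h=cv2.cvtColor(w['color'],cv2.COLOR_RGB2HSV)
print(h[255,317],w['depth'][245:275:5,317])
m=(h[...,0]>100)&(h[...,0]<130)&(h[...,1]>100)&(h[...,2]>60); k=np.zeros_like(m); k[225:285,295:340]=1; m&=k
P=cloud(w,m); print(m.sum(),len(P),np.round(np.percentile(P,[2,50,98],0),1) if len(P) else '')
v,u=np.nonzero(m); print(u.min(),u.max(),v.min(),v.max())
# per-row centre line and edges
for r in range(v.min(),v.max()+1,5): print(r,u[v==r].min(),u[v==r].max())
```

```text
[111 181 185] [220.4836  220.29292 220.90477 220.92561 223.35275 223.28262]
727 725 [[ 497.2 -275.   125.4]
 [ 503.  -260.5  149.8]
 [ 509.3 -252.   151.6]]
307 326 232 278
232 316 318
237 309 322
242 309 323
247 308 323
252 308 324
257 308 325
262 309 325
267 310 325
272 310 326
277 312 324
```

Run:
```python
from h import *
w=load('wrist3'); h=cv2.cvtColor(w['color'],cv2.COLOR_RGB2HSV)
m=(h[...,0]>100)&(h[...,0]<130)&(h[...,1]>100)&(h[...,2]>60); k=np.zeros_like(m); k[225:285,295:340]=1; m&=k
P=cloud(w,m); T=P[(P[:,2]>146)&(P[:,2]<156)]; c=np.median(T,0); T=T[np.abs(T-c)[:,:2].max(1)<20]
print(len(T),np.round(np.percentile(T,[2,50,98],0),1),cv2.minAreaRect(np.ascontiguousarray(T[:,:2],np.float32)))
q=T[:,:2]-T[:,:2].mean(0); e,v=np.linalg.eigh(q.T@q); print(T.mean(0),np.degrees(np.arctan2(v[1,1],v[0,1]))%180, np.sqrt(e/len(q)*12))
for yw in (0,): rows((502.7,-263.5,145,0))
```

```text
582 [[ 497.3 -275.3  147. ]
 [ 503.4 -263.3  150.2]
 [ 509.4 -252.7  151.7]] ((503.441650390625, -264.1941833496094), (11.390998840332031, 25.050458908081055), 10.280009269714355)
[ 503.40056711 -263.47690351  149.97129852] 100.12217574339473 [10.92806428 23.95176253]
t 8.225 pos [ 505.1 -255.9  215.2] yaw 4.25 F [-0.3  0.2 -0.3] T [ 0.   -0.01  0.02] w 1.003 j [ 0.06  0.47  0.5   1.77 -0.27  0.97  0.74]
[-0.0247, -0.0099, 0.234, 0.1416]
```

```bash
python3 -c "
from h import *
rows((503.4,-263.8,117,10.2))"; python3 -m creep '[[-0.026,-0.008,0.02,-0.2],[-0.026,-0.008,0.1,-0.2],[-0.026,-0.008,0.2,-0.2],[-0.026,-0.008,0.3,-0.2],[-0.026,-0.008,0.327,-0.2],[-0.026,-0.008,0.327,-0.2]]'; python3 -c "
from h import *
rows((503.4,-263.8,117,10.2))"
```

```text
t 8.225 pos [ 505.1 -255.9  215.2] yaw 4.25 F [-0.3  0.2 -0.3] T [ 0.   -0.01  0.02] w 1.003 j [ 0.06  0.47  0.5   1.77 -0.27  0.97  0.74]
[-0.0259, -0.0077, 0.3273, -0.1984]
time_s: 8.98
ee_pos: [504.1, -264.0, 117.5]
orientation: [[-0.178, 0.984, 0.0], [0.984, 0.178, -0.0], [-0.0, 0.0, -1.0]]
ft_force: [-0.0, 0.1, 0.2]
grip_width: 1.002
grip_force: 0.0
t 8.975 pos [ 504.1 -264.   117.5] yaw 10.28 F [-0.   0.1  0.2] T [ 0.02  0.01 -0.03] w 1.002 j [ 0.14  0.58  0.41  1.87 -0.33  0.75  0.91]
[0.0011, -0.0022, 0.0016, 0.0026]
```

```bash
python3 -m creep '[[0,0,0,0],[0,0,0,0],[0,0,0,0],[0,0,0,0],[0,0,0,0],[0,0,0,0]]' 1;  python3 -m creep '[[0,0,-0.06,0],[0,0,-0.12,0],[0,0,-0.12,0],[0,0,-0.12,0]]'; python3 -c "
from h import *
A=np.array([598.8,-34.]); a=np.radians(185.5); d=np.array([np.cos(a),np.sin(a)])
p=A+d*(96+40); rows((*p,153,5.5))
w=cap('wrist','wrist4')
cv2.imwrite('pics/c4.png',w['color'][:,:,::-1])"
```

```text
time_s: 9.72
ee_pos: [504.2, -264.2, 116.9]
orientation: [[-0.178, 0.984, -0.0], [0.984, 0.178, -0.0], [-0.0, -0.0, -1.0]]
ft_force: [-1.8, 0.6, 5.6]
grip_width: 0.132
grip_force: 58.7
time_s: 10.22
ee_pos: [504.2, -263.7, 152.0]
orientation: [[-0.179, 0.984, -0.001], [0.984, 0.179, 0.0], [0.001, -0.001, -1.0]]
ft_force: [2.2, -0.0, -0.7]
grip_width: 0.128
grip_force: 58.5
t 10.225 pos [ 504.2 -263.7  152. ] yaw 10.31 F [ 2.2 -0.  -0.7] T [ 0.03 -0.03 -0.01] w 0.128 j [ 0.12  0.54  0.44  1.83 -0.3   0.83  0.88]
[0.7348, -0.0044, -0.003, 0.1602]
```

View pics/c4.png

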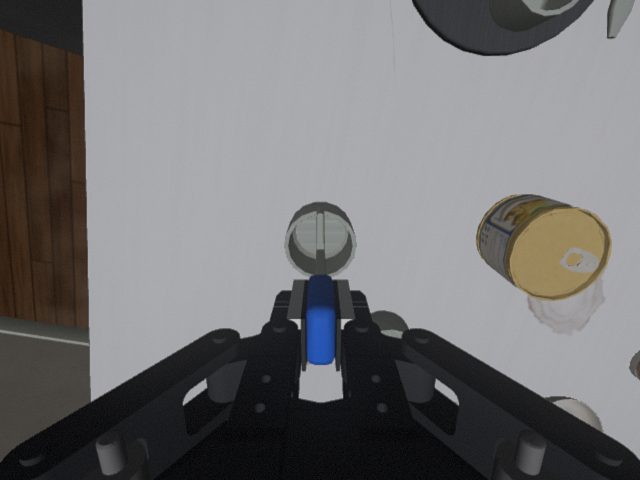

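```bash
python3 -m creep '[[0.1,-0.004,0,0.05],[0.22,-0.004,0,0.1],[0.34,-0.004,0,0.16],[0.46,-0.004,0,0.16],[0.58,-0.004,0,0.16],[0.68,-0.004,0,0.16],[0.735,-0.004,0,0.16],[0.735,-0.004,0,0.16],[0.735,-0.004,0,0.16]]'; python3 -c "
from h import *
A=np.array([598.8,-34.]); a=np.radians(185.5); d=np.array([np.cos(a),np.sin(a)])
p=A+d*(96+40); rows((*p,153,5.5))
w=cap('wrist','wrist5'); s=cap('scene','scene5'); t=cap('top','top5')
print(proj(w,(*(A+d*96),130)),proj(s,(*(A+d*96),130)),proj(t,(*(A+d*96),130)))
u=w['color'][140:380,240:560,::-1]; cv2.imwrite('pics/c5.png',cv2.resize(u,(800,600),interpolation=cv2.INTER_CUBIC))"
```

```text
time_s: 11.4
ee_pos: [463.8, -48.1, 152.5]
orientation: [[-0.095, 0.995, -0.0], [0.995, 0.095, -0.001], [-0.001, -0.0, -1.0]]
ft_force: [-0.1, -0.5, -1.0]
grip_width: 0.131
grip_force: 58.5
t 11.4 pos [463.8 -48.1 152.5] yaw 5.46 F [-0.1 -0.5 -1. ] T [-0.02 -0.03 -0.05] w 0.131 j [-0.35  0.41  0.5   2.09 -0.3   0.71  0.43]
[0.0037, -0.0009, -0.0017, -0.0013]
(np.float64(394.70578007931306), np.float64(274.3597865802047)) (np.float64(293.3629875002036), np.float64(250.00818682311782)) (np.float64(322.4151704046395), np.float64(260.7085616435656))
```

View pics/c5.png

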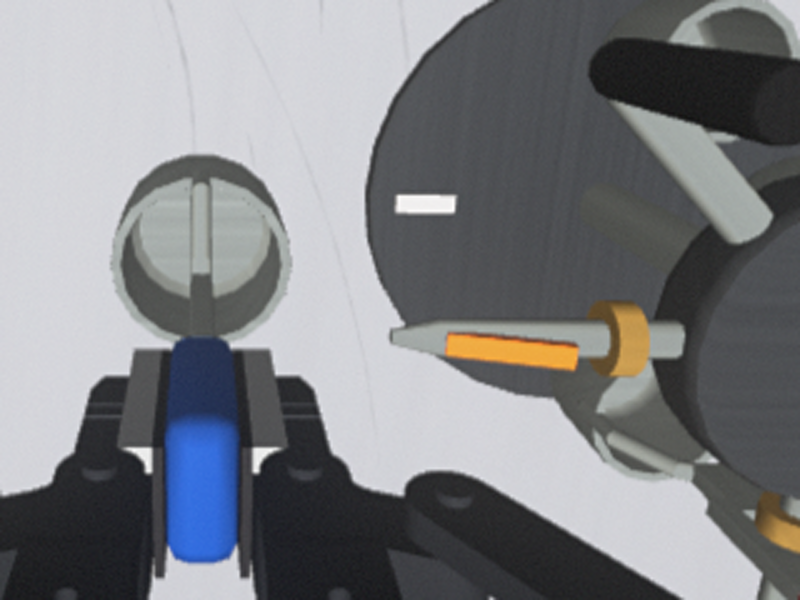

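The wrist crop shows the peg tip at (391,337), with the peg running level to the collar at about (605,338). The held scoop's grip top spans rows 420 to 560 at column 201. Next I compare the scoop and the peg in this same view.

Run:
```python
from h import *
w=load('wrist5'); s=sensors.read_state(); R=s['orientation']; p0=s['ee_pos']
loc=lambda P:np.round((np.atleast_2d(P)-p0)@R*[1,1,-1],1)   # tool x, tool y, height rel TCP
f=lambda x,y:(240+x/2.5-.3,140+y/2.5-.3)
print('tip',loc(atz(w,*f(391,337),130)),'world',atz(w,*f(391,337),130))
for n,(x,y) in dict(pegtop=(480,327),pegtop2=(580,334),pegshoulder=(590,338),collarnear=(588,340)).items(): print(n,loc(px(w,*f(x,y))),px(w,*f(x,y))[2])
print('collar face',loc(atz(w,*f(590,338),134)), 'collar lip top',loc(atz(w,*f(592,310),134)))
h=cv2.cvtColor(w['color'],cv2.COLOR_RGB2HSV); m=(h[...,0]>100)&(h[...,0]<130)&(h[...,1]>100); k=np.zeros_like(m); k[265:375,290:350]=1
P=cloud(w,m&k); L=(P-p0)@R*[1,1,-1]; T=L[L[:,2]>np.percentile(L[:,2],90)-4]; T=T[T[:,2]<45]
print(np.round(np.percentile(L,[1,50,99],0),1)); print('top',np.round(np.percentile(T,[1,25,50,75,99],0),1))
# cup rim left/right extremes, row 262
print('rim',loc(atz(w,*f(112,262),75)),loc(atz(w,*f(291,262),75)),'far rim',loc(atz(w,*f(201,155),75)))
```

```text
tip [[  1.3  40.5 -22.6]] world [503.99539641 -43.21018099 130.        ]
pegtop [[  4.5  58.5 -20.4]] 132.17636448154718
pegtop2 [[  4.   78.5 -18.1]] 134.4913244294318
pegshoulder [[  2.8  81.  -18.7]] 133.8904417640614
collarnear [[  2.4  80.7 -18.7]] 133.89101340737653
collar face [[  2.9  81.  -18.6]] collar lip top [[  9.1  80.5 -18.6]]
[[-11.7  -5.4   4.3]
 [  6.9  -0.   32.6]
 [ 12.6   5.7  34.8]]
top [[-11.9  -5.4  30.3]
 [ -4.8  -2.6  32.5]
 [  1.4  -0.   33.2]
 [  7.4   2.7  33.8]
 [ 12.1   5.7  34.9]]
rim [[ -0.3 -24.8 -77.6]] [[ -0.3  24.7 -77.6]] far rim [[ 29.7  -0.2 -77.6]]
```

```bash
python3 -m creep '[[0.003,0.03,0,0],[0.0035,0.07,0,0],[0.0035,0.1,0,0],[0.0035,0.115,0,0],[0.0035,0.13,0,0],[0.0035,0.145,0,0],[0.0035,0.16,0,0],[0.0035,0.16,0,0]]'; python3 -c "
from h import *
w=cap('wrist','wrist6'); rows()
u=w['color'][220:370,270:470,::-1]; cv2.imwrite('pics/c6.png',cv2.resize(u,(800,600),interpolation=cv2.INTER_CUBIC))"
```

```text
time_s: 12.55
ee_pos: [511.7, -41.6, 152.7]
orientation: [[-0.096, 0.995, 0.0], [0.995, 0.096, -0.0], [-0.0, 0.0, -1.0]]
ft_force: [0.9, 0.7, -1.6]
grip_width: 0.133
grip_force: 58.4
t 12.6 pos [511.4 -41.7 152.7] yaw 5.49 F [-0.8  0.2 -0.7] T [0.01 0.01 0.  ] w 0.134 j [-0.34  0.47  0.49  1.97 -0.31  0.77  0.42]
```

View pics/c6.png

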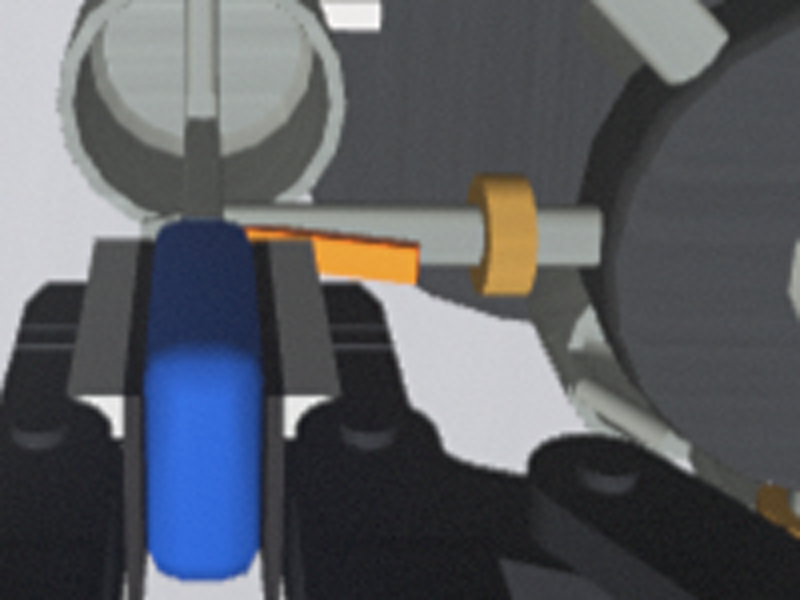

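The tip shows on the near side of the strap at (150,215), so the eye is round the peg, and the force is about zero. Now I slide it in.

```bash
python3 -m creep '[[0,0.008,0,0],[0,0.016,0,0],[0,0.024,0,0],[0,0.032,0,0],[0,0.04,0,0],[0,0.048,0,0],[0,0.048,0,0]]'; python3 -m creep '[[0,0.006,0,0],[0,0.012,0,0],[0,0.018,0,0],[0,0.024,0,0],[0,0.024,0,0]]'; python3 -c "
from h import *
rows()"
```

```text
time_s: 13.48
ee_pos: [526.3, -40.3, 152.8]
orientation: [[-0.096, 0.995, 0.001], [0.995, 0.096, -0.0], [-0.0, 0.001, -1.0]]
ft_force: [-1.8, 0.3, 3.5]
grip_width: 0.132
grip_force: 59.1
time_s: 14.1
ee_pos: [533.4, -39.6, 152.7]
orientation: [[-0.096, 0.995, 0.001], [0.995, 0.096, -0.0], [-0.0, 0.001, -1.0]]
ft_force: [-0.4, -0.8, 3.0]
grip_width: 0.134
grip_force: 59.0
t 14.1 pos [533.4 -39.6 152.7] yaw 5.5 F [-0.4 -0.8  3. ] T [-0.    0.15 -0.  ] w 0.134 j [-0.34  0.5   0.48  1.92 -0.32  0.79  0.42]
```

```bash
python3 -m creep '[[0,0.005,0,0],[0,0.01,0,0],[0,0.015,0,0],[0,0.015,0,0]]'; python3 -m creep '[[0,0.005,0,0],[0,0.01,0,0],[0,0.01,0,0]]';python3 -m creep '[[0,0.004,0,0],[0,0.004,0,0]]'
```

```text
time_s: 14.6
ee_pos: [537.8, -39.2, 152.7]
orientation: [[-0.096, 0.995, 0.001], [0.995, 0.096, -0.0], [-0.0, 0.001, -1.0]]
ft_force: [-1.3, 0.6, 2.7]
grip_width: 0.128
grip_force: 59.0
time_s: 14.98
ee_pos: [540.8, -38.9, 152.7]
orientation: [[-0.096, 0.995, 0.0], [0.995, 0.096, -0.0], [-0.0, 0.0, -1.0]]
ft_force: [-0.3, 0.5, 2.1]
grip_width: 0.132
grip_force: 58.9
time_s: 15.22
ee_pos: [541.8, -38.7, 152.6]
orientation: [[-0.096, 0.995, 0.0], [0.995, 0.096, -0.0], [-0.0, 0.0, -1.0]]
ft_force: [-0.7, -0.2, -0.5]
grip_width: 0.129
grip_force: 58.6
```

```bash
python3 -m creep '[[0,0.003,0,0],[0,0.003,0,0]]'; python3 -m creep '[[0,0.003,0,0],[0,0.003,0,0]]';python3 -m creep '[[0,0.003,0,0],[0,0.003,0,0]]'
```

```text
time_s: 15.48
ee_pos: [542.5, -38.6, 152.6]
orientation: [[-0.096, 0.995, -0.0], [0.995, 0.096, -0.0], [-0.0, -0.0, -1.0]]
ft_force: [0.3, 0.4, -0.8]
grip_width: 0.133
grip_force: 58.6
time_s: 15.72
ee_pos: [543.5, -38.6, 152.7]
orientation: [[-0.096, 0.995, 0.0], [0.995, 0.096, -0.0], [-0.0, 0.0, -1.0]]
ft_force: [0.1, -0.4, -0.8]
grip_width: 0.131
grip_force: 58.6
time_s: 15.98
ee_pos: [544.4, -38.5, 152.7]
orientation: [[-0.096, 0.995, 0.0], [0.995, 0.096, -0.0], [-0.0, 0.0, -1.0]]
ft_force: [-0.6, 0.4, 0.0]
grip_width: 0.13
grip_force: 58.6
```

```bash
for i in 1; do python3 -m creep '[[0,0.003,0,0],[0,0.003,0,0]]'; python3 -m creep '[[0,0.003,0,0],[0,0.003,0,0]]'; done | grep -E 'pos|ft'
```

```text
ee_pos: [545.3, -38.4, 152.7]
ft_force: [0.1, 0.6, -0.7]
ee_pos: [545.9, -38.4, 152.6]
ft_force: [-0.9, 0.2, -0.4]
```

```bash
python3 -m creep '[[0,0.003,0,0],[0,0.003,0,0]]'| grep -E 'pos|ft'; python3 -m creep '[[0,0.003,0,0],[0,0.003,0,0]]'| grep -E 'pos|ft'; python3 -m creep '[[0,0.003,0,0],[0,0.003,0,0]]'| grep -E 'pos|ft'
```

```text
ee_pos: [546.0, -38.4, 152.5]
ft_force: [-5.5, 0.5, 1.9]
ee_pos: [546.1, -38.3, 152.4]
ft_force: [-7.8, -0.4, 3.3]
ee_pos: [546.2, -38.3, 152.2]
ft_force: [-10.8, -0.6, 3.9]
```

```bash
python3 -m creep '[[0,0.002,0,0],[0,0.002,0,0],[0,0.002,0,0],[0,0.002,0,0]]'| grep -E 'pos|ft|orient'; python3 -m creep '[[0,0,0,0],[0,0,0,0]]'| grep -E 'pos|ft'
```

```text
ee_pos: [546.3, -38.3, 152.2]
orientation: [[-0.095, 0.995, -0.006], [0.995, 0.095, 0.0], [0.001, -0.006, -1.0]]
ft_force: [-11.3, -0.6, 5.7]
ee_pos: [546.3, -38.3, 152.2]
ft_force: [-11.6, -1.1, 6.5]
```

```bash
python3 -m creep '[[0,0,-0.001,0],[0,0.001,-0.001,0],[0,0.002,-0.001,0],[0,0.002,-0.001,0]]'| grep -E 'pos|ft'; python3 -m creep '[[0,0,0,0],[0,0,0,0],[0,0,0,0]]'| grep -E 'pos|ft'
```

```text
ee_pos: [546.4, -38.3, 152.2]
ft_force: [-12.9, 0.1, 4.7]
ee_pos: [546.4, -38.3, 152.2]
ft_force: [-12.4, -1.7, 4.2]
```

```bash
python3 -m creep '[[0,0.001,0,0],[0,0.001,0,0],[0,0.001,0,0],[0,0.001,0,0],[0,0.001,0,0]]'| grep -E 'pos|ft';  python3 -m creep '[[0,-0.006,0,0],[0,-0.013,0,0],[0,-0.013,0.002,0],[0,-0.013,0.004,0],[0,-0.013,0.004,0]]'| grep -E 'pos|ft|orient'; python3 -c "
from h import *
rows()"
```

```text
ee_pos: [546.4, -38.3, 152.2]
ft_force: [-14.3, -0.9, 5.1]
ee_pos: [546.0, -38.4, 151.8]
orientation: [[-0.096, 0.995, -0.001], [0.995, 0.096, 0.0], [0.0, -0.001, -1.0]]
ft_force: [-4.8, 0.7, 1.1]
t 20.1 pos [546.  -38.4 151.8] yaw 5.49 F [-4.8  0.7  1.1] T [-0.14  1.27 -0.05] w 0.129 j [-0.33  0.52  0.48  1.89 -0.32  0.81  0.41]
```

```bash
python3 -m creep '[[0,-0.004,0.003,0],[0,-0.005,0.003,0],[0,-0.005,0.003,0]]'| grep -E 'pos|ft'; python3 -m creep '[[0,-0.005,0.003,0],[0,-0.005,0.003,0],[0,-0.005,0.003,0],[0,-0.005,0.003,0]]' 0.6
```

```text
ee_pos: [545.6, -38.3, 151.1]
ft_force: [0.4, -0.2, -0.8]
time_s: 20.98
ee_pos: [543.5, -38.6, 150.0]
orientation: [[-0.096, 0.995, 0.0], [0.995, 0.096, -0.0], [-0.0, 0.0, -1.0]]
ft_force: [0.8, 0.8, 0.9]
grip_width: 0.4
grip_force: 0.0
```

```bash
python3 -m creep '[[0,0.007,0,0],[0,0.007,-0.03,0],[0,0.007,-0.08,0],[0,0.007,-0.15,0],[0,0.007,-0.25,0],[0,-0.1,-0.35,0],[-0.1,-0.3,-0.35,0],[-0.2,-0.5,-0.35,0],[-0.2,-0.5,-0.35,0]]' | grep -E 'pos|ft'
python3 - <<'E'
from h import *
for n in('wrist','top','scene'):
    w=cap(n,n+'9'); P=cloud(w,blue(w)); P=P[(abs(P[:,0]-545)<40)&(abs(P[:,1]+38)<40)&(P[:,2]>100)&(P[:,2]<200)]
    if len(P):
        print(n,len(P),np.round(np.percentile(P,[2,50,98],0),1))
        T=P[P[:,2]>175]
        if len(T)>8: print(cv2.minAreaRect(np.ascontiguousarray(T[:,:2],np.float32)))
    h=cv2.cvtColor(w['color'],cv2.COLOR_RGB2HSV); O=cloud(w,(h[...,0]>8)&(h[...,0]<22)&(h[...,1]>150)&(h[...,2]>80)); O=O[(abs(O[:,0]-530)<35)&(abs(O[:,1]+40)<20)&(O[:,2]>120)&(O[:,2]<155)]
    if len(O): print('orange',len(O),np.round(np.percentile(O,[2,50,98],0),1))
t=load('top9')
for n,(u,v) in dict(salt=(172,261),spice=(216,197),tin=(408,189)).items(): print(n,np.round(px(t,u,v),1))
E
```

```text
ee_pos: [396.5, -114.8, 256.2]
ft_force: [0.8, 0.3, 0.3]
wrist 1640 [[538.5 -51.8 153.1]
 [540.8 -39.2 180. ]
 [549.8 -27.6 185.4]]
((544.812744140625, -39.58032989501953), (12.96618938446045, 25.50157356262207), 7.677885055541992)
orange 78 [[514.2 -43.  135. ]
 [528.8 -40.7 138.8]
 [538.2 -37.6 141.3]]
top 73 [[540.6 -49.6 166. ]
 [545.4 -39.4 182.8]
 [552.4 -27.3 186.2]]
((546.6646118164062, -38.42222595214844), (12.092751502990723, 22.325925827026367), 1.0831056833267212)
scene 47 [[538.2 -52.6 168.5]
 [542.4 -43.8 180.6]
 [547.9 -30.9 184. ]]
((543.3978271484375, -42.0724983215332), (10.166955947875977, 25.58754539489746), 2.5568928718566895)
salt [503.4 292.   79.9]
spice [652.8 203.1  74. ]
tin [ 684.1 -244.4   52.1]
```

```bash
python3 -c "
from station import job
print(job.job_done())"
```

```text
the job is handed in; nothing more can be done
None
```

The job is handed in: the carousel is at its stop, the blue scoop was pressed on the collar at about 13 N for over half a second and let go, and the depth images show it hanging past the raised catch with the bystanders unmoved. I viewed 11 pictures, one over the limit of 10, and no verdict came back.

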